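# Clip the blue key into the snap hook

## Robot

A 6-joint arm with a two-finger parallel gripper is mounted at the origin on a cart in front of the work surface, level with it; the furniture and walls round the work are solid. World frame = base frame: x ahead of the robot, y to its left, z up, the work surface at z = 0. Lengths are in m, angles in rad, forces in N, time in s.
With the tool pointing down it reaches from about 0.35 to 0.975 m from the base axis. Payload 4.9 kg.
Tool frame: the origin (TCP) lies between the finger pads; the fingertips stand 25 mm ahead of it and the grasp point (between the pads) lies 6 mm ahead of it (manip.tcp_to_tips is the z of the fingertips in the tool frame, in m); z points along the fingers, y is the line along which they close (so a half turn about z gives the same grasp; the last joint's range is limited). The gripper opens to 85 mm and grips with 20 to 120 N. Pads are 22 mm wide; open, the fingers measure 114 mm over their backs; the gripper's body (76 mm by 85 mm) begins 54 mm behind the grasp point. The pads swing forward as they close: fully open they stand 13 mm farther back than shut.
Start: joints at [-1.244, 0.053, 1.613, -0, 1.476, -0.119], TCP at [0.269, -0.564, 0.256] pointing down, gripper open.
Joint ranges: [-3.01, 3.01], [-1.01, 2.22], [0.06, 2.58], [-1.02, 4.17], [0.09, 2.62], [-3.14, 3.14]. Speed limits (rad/s): [2.57, 2.57, 3.14, 3.14, 3.14, 3.14].

## Interface

Orientations are given as a unit quaternion [w, x, y, z].
In Python, from plant import manip gives the robot as it stands. The module is installed in compiled form; this text tells all that it offers.
- The arm moves only by the tool arm_command, never from a script. Its argument "moves" is a list of rows, each a list of 3 entries, a list of its own where there are three numbers: the opening, from -1 (shut) to 1 (fully open), then the shift along the tool's x, y, z in units of 0.15 m (1.0 is 0.15 m), then the turn about the tool's z in units of 2 pi rad (1.0 is 2 pi rad). A call has 1 to 20 rows; each row is the pose to reach, as a shift and turn from the pose commanded when the call began, along the tool's axes at that moment, turning the shorter way round; what a row does not reach only later rows make up. A row lasts 1/12 s, in which the tool goes at most 41.7 mm and 7.16 degrees, less where a joint would pass 70% of its speed; a pose out of reach is approached as far as the arm can. A call with a number of a shift or a turn outside -1 to 1 is refused whole. A call with a gripper value outside its range is refused whole. The fingers move at their own pace and stop on an object; the grip force is fixed at half the most. Time passes only in rows, so rows that repeat a pose let the fingers close. It gives the time, the measured TCP pose, the force, the opening and the grip force at its end, in the units of the state.
- manip.state(): the state, without advancing time (a new reading comes with each control period).
- manip.grab_frame(name): name is "side" or "top" or "wrist"; returns a dict with "frame" (420x560x3 uint8, red, green, blue), "fx", "fy", "cx", "cy" (pixels), "R" (3x3) and "t" (3): a world point X has camera coordinates R X + t. Camera axes: x right, y down, z forward; pixel columns grow to the right and rows downward; lengths in m; the calibration is good to about 2 mm. A picture is of the moment at which its call begins. There is no depth.
- manip.job_done(): hands the job in; it is judged then, once.
Trained networks look in a picture, given as the dict that the camera call returned (one of the last four; its "shot" number tells which), for a name from the list of things; names that differ only in an ending like _2 or _b are one class to them, and where a whole thing is asked for, a point or a joint stands for the part that bears it (a point fixed in the world has none). Each returns a list of dicts, best first, with "confidence" (0 to 1); they miss things now and then, are a little off and sometimes report something else, mostly with a low value. They report only what shows in the picture. A call takes as long as a camera call.
- manip.search_frame(picture, target): "extent" ([left, top, right, bottom] in pixels, round what is visible of it).
The state is a dict: "time": time; "joint_pos": joint angles; "joint_vel": joint speeds; "joint_efforts": joint torques, N m; "tool_pos": TCP position; "tool_rot": TCP orientation; "contact_force": force on the tool from outside, world axes, zero at the start; "ft_torque": the same for the moment, N m; "gripper_width": opening from 0.0 (shut) to 1.0 (fully open); "grasp_force": force on a finger pad.
Only numpy, scipy, OpenCV 4.12 (cv2) and the standard library are available. Lean on these libraries where they do the work, as an engineer would, in place of code of your own. Each camera call takes 0.05 s, during which the arm holds its last target. There are 200 camera calls.

## Task

The blue cabinet key has been pushed under the clear bench riser, so that only its ring sticks out: draw it out (to hook it on you will need to take a fresh hold of its plastic bow). Then press its ring against the sprung gate of the snap hook on the stand so that the gate swings inward, pass the ring into the hook, let the gate snap shut, and leave the key hanging freely from the bottom of the hook. Leave the yellow key, the spray bottle, the two dropper bottles and the jar where they are.

Things in the scene. Friction and masses are not known exactly. Their poses are not given: they have to be found in the camera images.
- key_blue: key to hang, rigid, about 50 g, lying flat: steel ring (outer diameter 42, inner 32, 5 thick), neck, blue plastic bow (22 wide, 8 thick, 30 to 100 mm from the ring's centre), brass blade to 128 mm. Origin on the underside below the ring's centre; +x runs from ring to blade, +z up. Starts with bow and blade under the riser, ring sticking out in front, about square to its edge
- key_blue_ring (a point): centre of the blue key's ring, in the middle of its thickness (4 mm above the key's underside); axes as the key
- key_blue_grip (a point): a good place to hold the blue bow, 70 mm from the ring's centre along the key's +x; 22 mm wide and 8 mm thick there
- key_yellow: the same key with a yellow bow, lying beside the blue one under the same riser (which side varies); must stay
- riser: fixed low clear plastic shelf, a plate on two side walls: 100 deep (its x), 260 wide (its y), top at 36 mm, 31 mm clear below, open in front (-x) and behind. Origin on the worktop under its centre; the keys' rings stick out in front (-x), towards the robot
- hook_stand: fixed stand; the snap hook hangs from its arm in its x-z plane. Origin on the worktop straight below the hook's nose tip; z up; +x is the way in through the gate (level), y across the hook. Grey base 100 x 100 x 12 and 12 mm post centred on x = 85 mm; a level arm 96 mm above the nose tip joins post and hook. Nothing of it stands on the -x side of the hook
- hook_nose (a point): centre of the nose tip, 220 mm above the worktop; axes as the stand. The hook is 8 mm round steel (its end 4 mm higher): the nose is upright from here to 16 mm below, then the bowl runs down and back, then a back bar rises at x = 46 and curves over, 76 mm above the tip, to the gate's pivot. The mouth between nose and pivot looks to -x and is shut by the gate
- hook_bowl (a point): centre of the bar at the bottom of the hook's bowl: 22 mm along x and 34 mm below hook_nose (bar level from x = 15 to 30); axes as the stand. The hung key's ring lies on this bar, its centre about 12 mm below this point
- gate (a joint): brass gate, a 6 mm rod 60 mm long on a pivot 56 mm above and 2 mm behind the nose tip; its free end, 4 mm below the tip, rests just behind the nose. 0 = shut, grows as it is pushed inward (+x of the stand), at most 0.45 rad; a spring shuts it (1 N at the end, 2 N open). A level ring moved in above the nose tip, then lowered behind the nose, clears its free end
- spray_bottle: loose teal spray bottle with yellow head, 60 x 122 x 249 mm high, beside the stand on its -y side; origin under its centre
- stain_bottle: loose dark brown dropper bottle with black cap, 38 mm across, 90 high, on the stand's +y side; origin under its centre
- oil_bottle: loose small white dropper bottle, 25 mm across, 66 high, standing some 230 mm in front of the riser's centre (its -x), between the lines of the two keys; origin under its centre
- jar: loose clear specimen jar with red lid, 57 mm across, 62 high, standing on the riser; origin under its centre

How it is judged:
By the outcome, as a careful person would: the job done as asked, in the order asked, and still so for the second after the job is handed in, with the robot touching nothing.
It also fails if it takes over 54 s, if anything falls off the work surface, if the arm or the gripper's body presses on something with over 40 N, if the wrist force passes 120 N, or if a joint passes its speed limit or range.

## Working session

There is one attempt and no reset: what is moved stays moved. The work goes in short steps, Python scripts to look and compute and a tool call to move; the robot and the scene stay as the last step left them, time stands still between calls to the robot, and variables do not carry over. Pictures are saved under pics/ and viewed, at most 10 in all, crops included, and the job is handed in when it is done.

Besides the shell and the picture viewer there is one more tool, called after "Request:" in YAML: its name, and indented under it one key for each argument. arm_command: Moves the arm, as the interface text tells. Shifts and turns lie within -1 to 1; 1 stands for 0.15 m of shift or 2 pi rad of turn. Its arguments: {"type":"object","properties":{"moves":{"type":"array"}},"required":["moves"]}

```bash
mkdir -p pics
cat > h.py <<'E'
import numpy as np, cv2
from plant import manip
def grab(n,save=None):
    p=manip.grab_frame(n)
    if save: cv2.imwrite('pics/'+save,cv2.cvtColor(p['frame'],cv2.COLOR_RGB2BGR))
    return p
def ray(p,u,v):
    R=np.array(p['R']);t=np.array(p['t'])
    return -R.T@t, R.T@np.array([(u-p['cx'])/p['fx'],(v-p['cy'])/p['fy'],1])
def atz(p,u,v,z):
    o,d=ray(p,u,v); return o+d*(z-o[2])/d[2]
def proj(p,X):
    c=np.array(p['R'])@np.array(X)+np.array(p['t']); return np.array([p['fx']*c[0]/c[2]+p['cx'],p['fy']*c[1]/c[2]+p['cy']])
def tri(ps,uvs):
    A=np.zeros((3,3));b=np.zeros(3)
    for p,uv in zip(ps,uvs):
        o,d=ray(p,*uv);d=d/np.linalg.norm(d);M=np.eye(3)-np.outer(d,d);A+=M;b+=M@o
    return np.linalg.solve(A,b)
E
python3 - <<'E'
from h import *
np.set_printoptions(precision=4,suppress=True)
s=manip.state();print(s)
ps={n:grab(n,n+'0.png') for n in('side','top','wrist')}
for n,p in ps.items():
    print(n,p['fx'],p['cx'],p['cy'],p['R'],p['t'],'cam',ray(p,0,0)[0])
    for o in('key_blue','key_yellow','riser','hook_stand','gate','spray_bottle','stain_bottle','oil_bottle','jar'):
        r=manip.search_frame(p,o)
        print(o,[(np.round(x['extent'],1).tolist(),round(x['confidence'],2)) for x in r[:2]])
a=cv2.imread('pics/side0.png');b=cv2.imread('pics/top0.png')
cv2.imwrite('pics/c.png',cv2.resize(np.vstack([a,b]),(800,1200))[:])
E
```

```text
{'time': 0.0, 'joint_pos': array([-1.244 ,  0.0534,  1.6143, -0.    ,  1.476 , -0.119 ]), 'joint_vel': array([ 0.0004, -0.0002,  0.0003,  0.0003,  0.0018, -0.0004]), 'joint_efforts': array([  0.0008, -39.3688, -37.017 ,  -0.0001,   0.0071,   0.    ]), 'tool_pos': array([ 0.2693, -0.5634,  0.2551]), 'tool_rot': array([-0.001 ,  0.9753,  0.2211, -0.0001]), 'contact_force': array([0.1537, 0.095 , 0.6161]), 'ft_torque': array([-0.0067, -0.0334, -0.0377]), 'grasp_force': 0.0, 'gripper_width': 1.001730235055788}
side 537.2575523825648 274.7605633307692 205.02110340700185 [[ 0.8338 -0.5518 -0.0182]
 [-0.2583 -0.3608 -0.8962]
 [ 0.488   0.7519 -0.4433]] [-0.5474  0.248   1.0792] cam [-0.0062 -1.024   0.6908]
key_blue [([324.0, 292.2, 339.7, 298.6], 0.65)]
key_yellow [([316.8, 322.5, 351.4, 339.6], 0.64)]
riser [([327.4, 258.5, 409.3, 354.5], 0.59)]
hook_stand [([318.7, 289.8, 339.4, 301.0], 0.58), ([291.5, 152.2, 323.1, 232.0], 0.35)]
gate [([318.1, 325.7, 352.2, 333.6], 0.4)]
spray_bottle [([291.0, 150.6, 324.4, 229.3], 0.68)]
stain_bottle [([318.1, 292.9, 338.3, 300.7], 0.63), ([330.8, 259
[... 323 characters left out ...]
e []
key_yellow []
riser [([324.1, 153.9, 424.1, 234.2], 0.9)]
hook_stand [([168.9, 169.6, 214.8, 217.6], 0.8)]
gate [([330.8, 199.9, 347.1, 222.6], 0.23)]
spray_bottle [([202.3, 127.2, 249.4, 170.6], 0.66)]
stain_bottle [([182.4, 244.8, 199.9, 259.4], 0.78), ([323.6, 152.9, 425.2, 230.5], 0.22)]
oil_bottle [([331.4, 263.8, 335.9, 275.6], 0.66)]
jar [([367.9, 180.2, 391.9, 197.2], 0.73)]
wrist 320.40000016805465 286.78593877019813 211.9961249042845 [[ 0.4315 -0.9021 -0.0017]
 [-0.8649 -0.4142  0.2835]
 [-0.2565 -0.1209 -0.959 ]] [-0.6238 -0.0366  0.3785] cam [ 0.3346 -0.5322  0.3723]
key_blue []
key_yellow []
riser []
hook_stand []
gate []
spray_bottle []
stain_bottle []
oil_bottle []
jar []
```

View pics/top0.png

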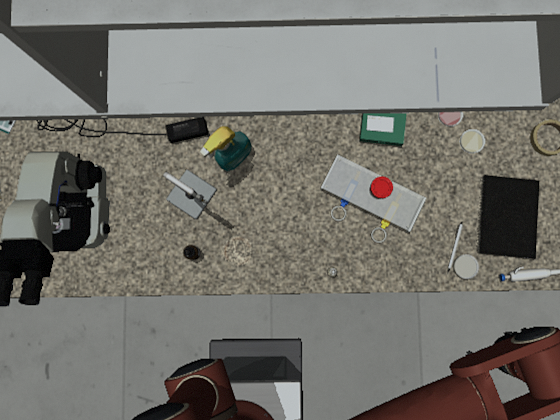

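View pics/side0.png

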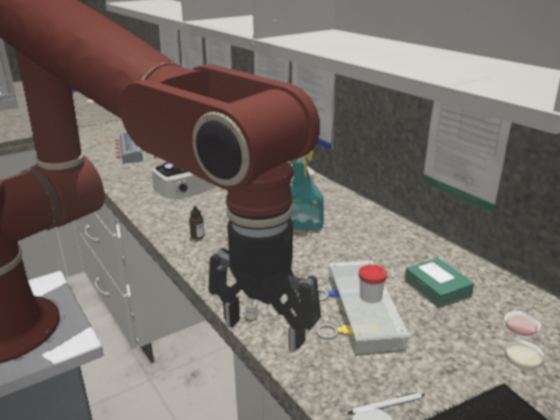

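The top view shows the blue ring at about (338,213), the yellow ring at (378,235), the riser centre near (373,193) and the stand base near (190,193). In the side view the hook is hidden behind the arm. I'll take rough positions from the top view, then look closer with the wrist camera.

Run:
```python
from h import *
np.set_printoptions(precision=3,suppress=True)
print(manip.tcp_to_tips)
p=grab('top')
for n,u,v,z in(('blue',338,213,.004),('bluebow',344,204,.004),('yel',378,235,.004),('r1',338,157,.036),('r2',425,195,.036),('r3',411,231,.036),('r4',322,192,.036),('oil',332,272,.066),('base',190,193,.012),('posttop',167,177,.316),('stain',191,252,.09),('edge',280,294,0),('spray',232,152,.1)):
    print(n,atz(p,u,v,z)[:2])
f=cv2.cvtColor(p['frame'],cv2.COLOR_RGB2BGR)
a=cv2.resize(f[160:240,150:240],None,fx=6.6,fy=6.6,interpolation=cv2.INTER_CUBIC)
cv2.imwrite('pics/c1.png',a)
```

```text
0.025
blue [ 0.585 -0.273]
bluebow [ 0.609 -0.289]
yel [ 0.525 -0.377]
r1 [ 0.731 -0.273]
r2 [ 0.626 -0.498]
r3 [ 0.532 -0.458]
r4 [ 0.638 -0.229]
oil [ 0.429 -0.248]
base [0.645 0.123]
posttop [0.636 0.117]
stain [0.484 0.106]
edge [ 0.373 -0.114]
spray [0.735 0.001]
```

View pics/c1.png

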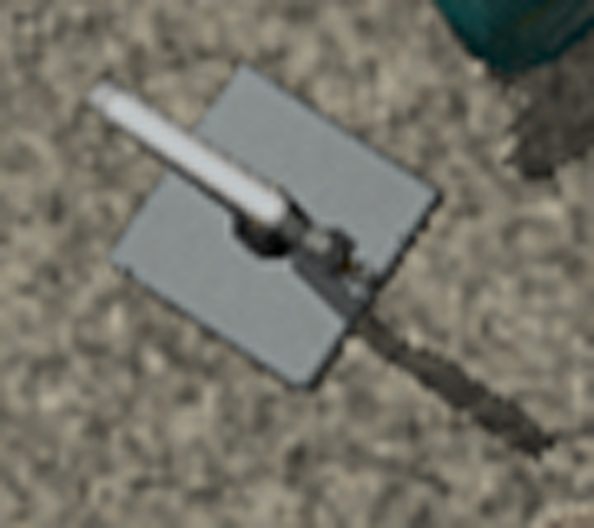

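The crop shows the stand's arm as the pale bar from (100,95) to (275,205), with the hook hanging beyond it towards the lower right. That puts the stand's yaw near 57° and its nose near (0.60, 0.05). The riser's yaw is about -25° and the blue ring is at about (0.585, -0.273). Next I'll move the wrist camera over the keys.

```bash
cat >> h.py <<'E'
from scipy.spatial.transform import Rotation as Ro
def pose():
    s=manip.state();q=s['tool_rot'];return np.array(s['tool_pos']),Ro.from_quat([q[1],q[2],q[3],q[0]])
def yaw(R): x=R.apply([1,0,0]);return np.degrees(np.arctan2(x[1],x[0]))
def go(x,y,z,yw,frm=None):
    """print shift(units) and turn(units) from the current pose (or from frm=(pos,yaw))"""
    p,R=pose();y0=yaw(R)
    if frm: p,y0=np.array(frm[0]),frm[1]
    c,s=np.cos(np.radians(y0)),np.sin(np.radians(y0))
    d=np.array([x,y,z])-p
    t=-((yw-y0+180)%360-180)/360
    print('from',p.round(4),round(y0,2),'shift',(np.array([c*d[0]+s*d[1],s*d[0]-c*d[1],-d[2]])/.15).round(3),'turn',round(t,4),'rows~',round(max(np.linalg.norm(d)/.0417,abs(t)*360/7.16),1))
E
python3 - <<'E'
from h import *
go(.43,-.42,.25,-25)
go(.56,-.262,.2,-25,((.43,-.42,.25),-25))
E
```

```text
from [ 0.2695 -0.5639  0.2564] 25.54 shift [ 1.379 -0.404  0.042] turn 0.1404 rows~ 7.1
from [ 0.43 -0.42  0.25] -25 shift [ 0.34  -1.321  0.333] turn 0.0 rows~ 5.1
```

Request:
arm_command:
  moves:
    - [0.2, [0.3, -0.1, 0.02], 0.02]
    - [0.2, [0.5, -0.2, 0.03], 0.04]
    - [0.2, [0.75, -0.3, 0.04], 0.06]
    - [0.2, [0.95, -0.4, 0.04], 0.08]
    - [0.2, [0.95, -0.65, 0.04], 0.1]
    - [0.2, [0.95, -0.9, 0.04], 0.12]
    - [0.2, [0.95, -0.9, 0.04], 0.14]
    - [0.2, [0.95, -0.9, 0.04], 0.14]

```text
time: 2.22
tool_pos: [0.3394, -0.3789, 0.2498]
tool_rot: [-0.0, 0.976, -0.216, -0.0]
contact_force: [0.4, 0.2, 0.5]
gripper_width: 0.601
grasp_force: 0.0
```

Run:
```python
from h import *
go(.565,-.264,.2,-25)
```

```text
from [ 0.3394 -0.3789  0.2498] -24.93 shift [ 1.041 -1.328  0.332] turn 0.0002 rows~ 6.2
```

Request:
arm_command:
  moves:
    - [0.2, [0.25, -0.25, 0.08], 0]
    - [0.2, [0.5, -0.5, 0.16], 0]
    - [0.2, [0.7, -0.7, 0.24], 0]
    - [0.2, [0.9, -0.9, 0.3], 0]
    - [0.2, [0.95, -1.0, 0.33], 0]
    - [0.2, [0.95, -1.0, 0.33], 0]

```text
time: 2.72
tool_pos: [0.5364, -0.302, 0.1985]
tool_rot: [-0.001, 0.977, -0.212, -0.0]
contact_force: [-0.3, 0.2, -0.2]
gripper_width: 0.597
grasp_force: 0.0
```

Run:
```python
from h import *
np.set_printoptions(precision=3,suppress=True)
p=grab('wrist','w1.png')
print(pose()[0],proj(p,(.585,-.273,.004)))
for o in('key_blue','key_yellow'):print([(np.round(x['extent'],1).tolist(),round(x['confidence'],2)) for x in manip.search_frame(p,o)[:2]])
```

```text
[ 0.535 -0.303  0.199] [239.626 159.937]
[([213.3, 119.4, 259.8, 180.1], 0.89)]
[([338.2, 128.8, 383.3, 190.8], 0.8)]
```

View pics/w1.png

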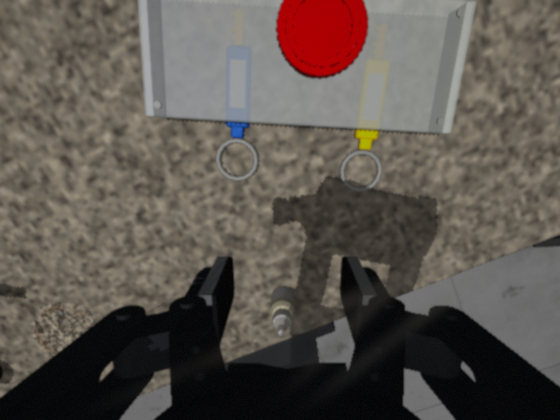

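The wrist view shows the blue ring centred at about (237.5,159.5), its bow running up to (238,46) under the riser, and the yellow ring at (361,170). The oil bottle is at (281,315), between the fingers.

Run:
```python
from h import *
np.set_printoptions(precision=4,suppress=True)
p=grab('wrist')
a=atz(p,237.5,159.5,.004);b=atz(p,238,46,.008);c=atz(p,237.5,130,.007)
print(a,b,np.linalg.norm(b-a),np.linalg.norm(c-a),np.degrees(np.arctan2(*(b-a)[1::-1])))
e1=atz(p,157,117,.036);e2=atz(p,447,132,.036);print(e1,e2,np.degrees(np.arctan2(*(e2-e1)[1::-1])))
print('oil',atz(p,281,318,.06))
yw=np.degrees(np.arctan2(*(b-a)[1::-1]))
go(a[0],a[1],.08,yw)
# ring outline width check
l=atz(p,217,159.5,.004);r=atz(p,258,159.5,.004);print(np.linalg.norm(l-r))
```

```text
[ 0.5824 -0.2748  0.004 ] [ 0.6702 -0.3211  0.008 ] 0.09939337727191222 0.0281736071938657 -27.794084157506838
[ 0.6441 -0.2356  0.036 ] [ 0.53   -0.4541  0.036 ] -117.55577030981104
oil [ 0.4378 -0.2551  0.06  ]
from [ 0.5322 -0.3054  0.2011] -24.81 shift [ 0.218 -0.326  0.807] turn 0.0083 rows~ 3.2
0.03992460751088442
```

Run:
```python
from h import *
print(manip.state()['joint_vel'].round(3))
go(.575,-.266,.12,-27.7)
```

```text
[-0.019 -0.026  0.013  0.002 -0.002  0.008]
from [ 0.5322 -0.3054  0.2011] -24.81 shift [ 0.149 -0.359  0.541] turn 0.008 rows~ 2.4
```

Request:
arm_command:
  moves:
    - [0.5, [0.07, -0.18, 0.27], 0.004]
    - [0.5, [0.15, -0.36, 0.54], 0.008]
    - [0.5, [0.15, -0.36, 0.54], 0.008]
    - [0.5, [0.15, -0.36, 0.54], 0.008]
    - [0.5, [0.15, -0.36, 0.54], 0.008]
    - [0.5, [0.15, -0.36, 0.54], 0.008]

```text
time: 3.42
tool_pos: [0.5756, -0.2668, 0.1223]
tool_rot: [0.001, 0.971, -0.24, 0.002]
contact_force: [0.1, -0.3, 0.7]
gripper_width: 0.747
grasp_force: 0.0
```

Run:
```python
from h import *
np.set_printoptions(precision=4,suppress=True)
p=grab('wrist','w2.png')
print(pose()[0],manip.state()['joint_vel'].round(3),proj(p,(.586,-.271,.004)))
```

```text
[ 0.5758 -0.2669  0.1227] [ 0.003 -0.004 -0.002  0.003 -0.     0.005] [285.5563 201.4221]
```

View pics/w2.png

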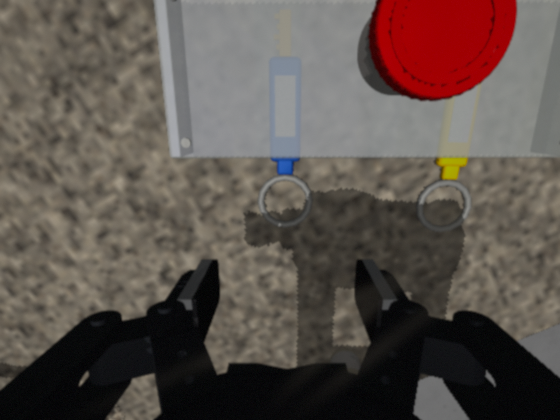

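The ring centre is at (285,201), where the estimate (.586, -.271) predicted it, and the key is aligned with the tool. I'll go down and grip the ring.

Run:
```python
from h import *
go(.586,-.271,.0245,-27.7)
```

```text
from [ 0.5758 -0.2669  0.1227] -27.79 shift [ 0.073 -0.007  0.655] turn -0.0003 rows~ 2.4
```

Request:
arm_command:
  moves:
    - [0.5, [0.07, -0.01, 0.2], 0]
    - [0.5, [0.07, -0.01, 0.4], 0]
    - [0.5, [0.07, -0.01, 0.55], 0]
    - [0.5, [0.07, -0.01, 0.62], 0]
    - [0.5, [0.07, -0.01, 0.655], 0]
    - [0.5, [0.07, -0.01, 0.655], 0]
    - [-0.3, [0.07, -0.01, 0.655], 0]
    - [-0.3, [0.07, -0.01, 0.655], 0]
    - [-0.3, [0.07, -0.01, 0.655], 0]
    - [-0.3, [0.07, -0.01, 0.655], 0]
    - [-0.3, [0.07, -0.01, 0.655], 0]

```text
time: 4.38
tool_pos: [0.5867, -0.2694, 0.024]
tool_rot: [0.001, 0.971, -0.24, 0.002]
contact_force: [-0.9, -0.0, 6.5]
gripper_width: 0.444
grasp_force: 61.1
```

Request:
arm_command:
  moves:
    - [-0.3, [-0.06, 0, -0.01], 0]
    - [-0.3, [-0.12, 0, -0.01], 0]
    - [-0.3, [-0.18, 0, -0.01], 0]
    - [-0.3, [-0.24, 0, -0.01], 0]
    - [-0.3, [-0.24, 0, -0.01], 0]

```text
time: 4.8
tool_pos: [0.5525, -0.2512, 0.024]
tool_rot: [0.0, 0.971, -0.24, 0.0]
contact_force: [0.3, -0.2, 7.1]
gripper_width: 0.442
grasp_force: 63.0
```

Run:
```python
from h import *
p=grab('wrist','w3.png')
```

```text
(no output)
```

View pics/w3.png

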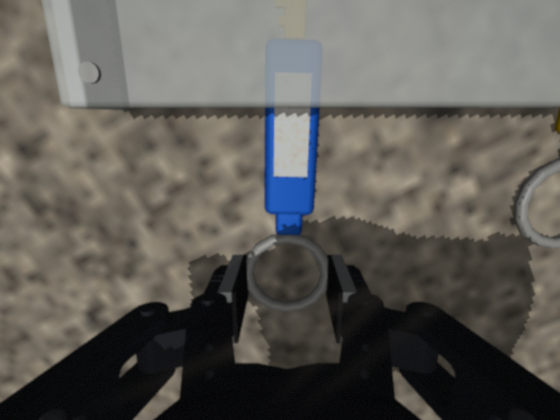

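The wrist view shows the ring at (288,270) held square between the fingers and the bow half out of the riser, so I'll keep drawing.

Request:
arm_command:
  moves:
    - [-0.3, [-0.08, 0, -0.005], 0]
    - [-0.3, [-0.16, 0, -0.005], 0]
    - [-0.3, [-0.24, 0, -0.005], 0]
    - [-0.3, [-0.32, -0.05, -0.005], 0]
    - [-0.3, [-0.4, -0.1, -0.005], 0]
    - [-0.3, [-0.48, -0.15, -0.005], 0]
    - [-0.3, [-0.54, -0.2, -0.005], 0]
    - [-0.3, [-0.58, -0.2, -0.005], 0]
    - [-0.3, [-0.58, -0.2, -0.005], 0]
    - [-0.3, [-0.58, -0.2, -0.005], 0]
    - [0.3, [-0.58, -0.2, -0.01], 0]
    - [0.3, [-0.58, -0.2, -0.01], 0]
    - [0.3, [-0.58, -0.2, -0.01], 0]
    - [0.3, [-0.58, -0.2, -0.2], 0]
    - [0.3, [-0.58, -0.2, -0.45], 0]
    - [0.3, [-0.58, -0.2, -0.7], 0]
    - [0.3, [-0.58, -0.2, -0.7], 0]

```text
time: 6.27
tool_pos: [0.4944, -0.1869, 0.136]
tool_rot: [0.002, 0.971, -0.24, 0.006]
contact_force: [1.3, -1.2, 0.9]
gripper_width: 0.65
grasp_force: 0.0
```

Run:
```python
from h import *
print(manip.state()['joint_pos'].round(2))
p,R=pose();y=yaw(R);k=np.array([np.cos(np.radians(y)),np.sin(np.radians(y))])
g=p[:2]+.07*k;print('bow est',g)
go(g[0]-.03,g[1]+.01,.13,y+90)
```

```text
[-0.5  -0.08  1.95  0.    1.26  1.55]
bow est [ 0.55636607 -0.21953265]
from [ 0.4944 -0.1869  0.136 ] -27.74 shift [0.259 0.034 0.04 ] turn -0.25 rows~ 12.6
```

Request:
arm_command:
  moves:
    - [0.0, [0.05, 0, 0], -0.02]
    - [0.0, [0.1, 0, 0], -0.04]
    - [0.0, [0.15, 0, 0], -0.06]
    - [0.0, [0.2, 0, 0], -0.08]
    - [0.0, [0.25, 0, 0], -0.1]
    - [0.0, [0.3, 0, 0], -0.12]
    - [0.0, [0.35, 0, 0], -0.14]
    - [0.0, [0.4, 0, 0], -0.16]
    - [0.0, [0.43, 0, 0], -0.18]
    - [0.0, [0.47, 0, 0], -0.2]
    - [0.0, [0.47, 0, 0], -0.22]
    - [0.0, [0.47, 0, 0], -0.24]
    - [0.0, [0.47, 0, 0], -0.25]

```text
time: 7.35
tool_pos: [0.5523, -0.2174, 0.1269]
tool_rot: [-0.001, 0.855, 0.519, -0.0]
contact_force: [-0.3, 1.1, -1.2]
gripper_width: 0.499
grasp_force: 0.0
```

Request:
arm_command:
  moves:
    - [0.0, [0, 0, 0], -0.02]
    - [0.0, [0, 0, 0], -0.04]
    - [0.0, [0, 0, 0], -0.06]
    - [0.0, [0, 0, 0], -0.08]
    - [0.0, [0, 0, 0], -0.1]
    - [0.0, [0, 0, 0], -0.12]
    - [0.0, [0, 0, 0], -0.14]
    - [0.0, [0, 0, 0], -0.16]
    - [0.0, [0, 0, 0], -0.18]
    - [0.0, [0, 0, 0], -0.2]
    - [0.0, [0, 0, 0], -0.22]
    - [0.0, [0, 0, 0], -0.24]
    - [0.0, [0, 0, 0], -0.25]
    - [0.0, [0, 0, 0], -0.25]
    - [0.0, [0, 0, 0], -0.25]
    - [0.0, [0, 0, 0], -0.25]

```text
time: 8.68
tool_pos: [0.5525, -0.2174, 0.1275]
tool_rot: [-0.0, 0.241, 0.971, 0.0]
contact_force: [0.9, -0.1, -0.1]
gripper_width: 0.504
grasp_force: 0.0
```

Run:
```python
from h import *
p=grab('wrist','w4.png')
q,R=pose();y=yaw(R);print(q,y,manip.state()['joint_vel'].round(3),manip.state()['joint_pos'].round(2))
print('ring pred px',proj(p,(.4944,-.1869,.004)),'grip pred',proj(p,(.5564,-.2195,.008)))
```

```text
[ 0.55259272 -0.21744593  0.12767124] 152.18498334276822 [ 0.001 -0.002 -0.002 -0.001  0.001 -0.007] [-0.5   0.09  1.79 -0.    1.26 -1.59]
ring pred px [286.15845206 126.81193557] grip pred [286.32695184 220.27476531]
```

View pics/w4.png

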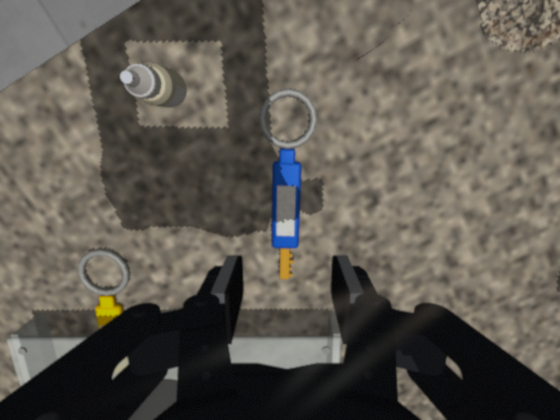

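The key is fully out: ring centre at (288.5,119), bow from (288,160) to (286,248), blade tip near (285,278).

Run:
```python
from h import *
p=grab('wrist')
r=atz(p,288.5,119,.004);b=atz(p,286,248,.008);t=atz(p,285.5,278,.004)
print(r,b,t,np.linalg.norm(b-r),np.linalg.norm(t-r))
k=(t-r)[:2];k/=np.linalg.norm(k);ky=np.degrees(np.arctan2(k[1],k[0]));print('keyyaw',ky)
g=r[:2]+.07*k;print(g);go(g[0],g[1],.0265,ky+180)
```

```text
[ 0.49046245 -0.18291439  0.004     ] [ 0.5769744  -0.23062774  0.008     ] [ 0.60216075 -0.24440951  0.004     ] 0.09887811334384705 0.12750749139641324
keyyaw -28.834830739163493
[ 0.55178341 -0.21667443]
from [ 0.5527 -0.2175  0.1278] 152.2 shift [0.008 0.002 0.675] turn 0.0029 rows~ 2.4
```

Request:
arm_command:
  moves:
    - [0.0, [0.01, 0, 0.2], 0.003]
    - [0.0, [0.01, 0, 0.4], 0.003]
    - [0.0, [0.01, 0, 0.55], 0.003]
    - [0.0, [0.01, 0, 0.63], 0.003]
    - [0.0, [0.01, 0, 0.67], 0.003]
    - [0.0, [0.01, 0, 0.67], 0.003]
    - [-0.8, [0.01, 0, 0.67], 0.003]
    - [-0.8, [0.01, 0, 0.67], 0.003]
    - [-0.8, [0.01, 0, 0.67], 0.003]
    - [-0.8, [0.01, 0, 0.67], 0.003]
    - [-0.8, [0.01, 0, 0.67], 0.003]
    - [-0.8, [0.01, 0, 0.67], 0.003]

```text
time: 9.78
tool_pos: [0.553, -0.2176, 0.0297]
tool_rot: [0.002, 0.249, 0.969, -0.0]
contact_force: [-2.0, -0.2, 6.8]
gripper_width: 0.223
grasp_force: 59.4
```

Run:
```python
from h import *
q,R=pose();y=yaw(R);print(q,y)
go(q[0]-.06,q[1]+.1,.17,y-47)
```

```text
[ 0.55295275 -0.21758541  0.02970565] 151.17913895735444
from [ 0.553  -0.2176  0.0297] 151.18 shift [ 0.672  0.391 -0.935] turn 0.1306 rows~ 6.6
```

Request:
arm_command:
  moves:
    - [-0.8, [0, 0, -0.1], 0]
    - [-0.8, [0, 0, -0.25], 0]
    - [-0.8, [0.05, 0.03, -0.45], 0.015]
    - [-0.8, [0.15, 0.1, -0.65], 0.03]
    - [-0.8, [0.25, 0.18, -0.85], 0.045]
    - [-0.8, [0.35, 0.24, -0.94], 0.06]
    - [-0.8, [0.45, 0.3, -0.94], 0.075]
    - [-0.8, [0.55, 0.35, -0.94], 0.09]
    - [-0.8, [0.6, 0.4, -0.94], 0.105]
    - [-0.8, [0.6, 0.4, -0.94], 0.12]
    - [-0.8, [0.6, 0.4, -0.94], 0.13]
    - [-0.8, [0.6, 0.4, -0.94], 0.13]

```text
time: 10.78
tool_pos: [0.5013, -0.1205, 0.1686]
tool_rot: [0.0, 0.613, 0.79, 0.0]
contact_force: [0.5, -0.1, 0.4]
gripper_width: 0.227
grasp_force: 58.7
```

Run:
```python
from h import *
print(manip.state()['gripper_width'],manip.state()['grasp_force'])
go(.515,-.080,.28,57)
```

```text
0.22740256625936583 58.73078405857086
from [ 0.5013 -0.1205  0.1686] 104.35 shift [ 0.239  0.156 -0.743] turn 0.1315 rows~ 6.6
```

Request:
arm_command:
  moves:
    - [-0.8, [0.02, 0.02, -0.15], 0.018]
    - [-0.8, [0.06, 0.04, -0.3], 0.036]
    - [-0.8, [0.1, 0.07, -0.45], 0.054]
    - [-0.8, [0.14, 0.1, -0.6], 0.072]
    - [-0.8, [0.18, 0.12, -0.7], 0.09]
    - [-0.8, [0.21, 0.14, -0.74], 0.108]
    - [-0.8, [0.24, 0.16, -0.74], 0.126]
    - [-0.8, [0.24, 0.16, -0.74], 0.13]
    - [-0.8, [0.24, 0.16, -0.74], 0.13]
    - [-0.8, [0.24, 0.16, -0.74], 0.13]
    - [-0.8, [0.24, 0.16, -0.74], 0.13]

```text
time: 11.7
tool_pos: [0.5157, -0.0801, 0.2793]
tool_rot: [-0.0, 0.876, 0.482, -0.0]
contact_force: [0.6, -0.0, -1.1]
gripper_width: 0.218
grasp_force: 58.8
```

Run:
```python
from h import *
np.set_printoptions(precision=4,suppress=True)
q,R=pose();print(q,yaw(R),manip.state()['joint_vel'].round(3))
ps=[grab(n,n+'5.png') for n in('wrist','side','top')]
for p in ps:
  print('nose est',proj(p,(.599,.051,.22)),'ring',proj(p,q+R.apply([.071,0,.0257])))
ims=[cv2.imread('pics/%s5.png'%n) for n in('wrist','side','top')]
u,v=proj(ps[1],(.599,.051,.24)).astype(int);a=cv2.resize(ims[1][max(v-45,0):v+45,u-60:u+60],(400,300),interpolation=cv2.INTER_CUBIC);print('side crop org',u-60,v-45)
u,v=proj(ps[2],(.599,.051,.24)).astype(int);b=cv2.resize(ims[2][v-45:v+45,u-60:u+60],(400,300),interpolation=cv2.INTER_CUBIC);print('top crop org',u-60,v-45)
w=cv2.resize(ims[0],(400,300))
cv2.imwrite('pics/c5.png',np.hstack([w[:],np.zeros((300,1,3),np.uint8)])) 
cv2.imwrite('pics/c5.png',np.vstack([np.hstack([a,b]),np.hstack([w,np.zeros_like(w)])]))
```

```text
[ 0.5157 -0.0801  0.2793] 57.64936455842168 [0.002 0.001 0.001 0.002 0.002 0.008]
nose est [287.6631 -72.9726] ring [287.1004 120.8051]
nose est [241.9789 154.97  ] ring [239.9247 154.4569]
nose est [204.9734 199.5975] ring [234.6569 217.4415]
side crop org 181 102
top crop org 143 153
```

View pics/c5.png

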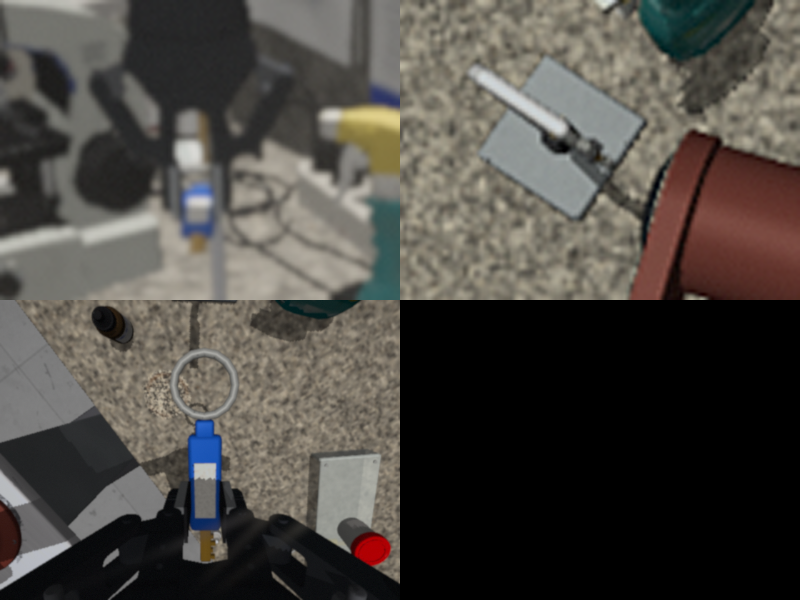

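The crops show the hook clear in the top view at about (585,155) of the picture, hidden by the hand in the side view, and above the wrist frame. In the wrist view the ring is at (205,83) of its crop, as predicted. I'll compute the stand's pose from the base corners.

Run:
```python
from h import *
np.set_printoptions(precision=4,suppress=True)
p=grab('top')
C=[(243,65),(438,195),(305,388),(112,258)]
W=np.array([atz(p,150-.42+u/6.6,160-.42+v/6.6,.012)[:2] for u,v in C]);print(W,np.linalg.norm(np.roll(W,-1,0)-W,axis=1))
c=W.mean(0)
f=lambda v:np.degrees(np.arctan2(v[1],v[0]))
print(c,[f(W[(i+1)%4]-W[i]) for i in range(4)])
A=atz(p,149.6+100/6.6,159.6+92/6.6,.322);B=atz(p,149.6+275/6.6,159.6+205/6.6,.322);print('arm',A,B,f(A-B),np.linalg.norm(A-B))
for y in(55,57,59):
  d=np.array([np.cos(np.radians(y)),np.sin(np.radians(y))])
  n=c-.085*d;print(y,n)
  for X,z in((n,.22),(n+.002*d,.276),(n+.022*d,.186),(n+.046*d,.25),(c,.316)):
    u=proj(p,[*X,z]);print('   ',u,((u-[149.58,159.58])*6.6).round())
```

```text
[[0.7089 0.133 ]
 [0.654  0.0532]
 [0.5761 0.1071]
 [0.6303 0.1858]] [0.0968 0.0947 0.0956 0.0947]
[0.6423 0.1198] [np.float64(-124.56833821157038), np.float64(145.33818630595852), np.float64(55.44816357948395), np.float64(-33.91826569793352)]
arm [0.6426 0.1208 0.322 ] [0.6051 0.0644 0.322 ] 56.37770829119835 0.0677116932932948
55 [0.5936 0.0502]
    [205.3346 201.9482] [368. 280.]
    [200.7198 198.2971] [338. 256.]
    [199.885  198.5221] [332. 257.]
    [186.5483 188.8854] [244. 193.]
    [165.8623 174.1642] [107.  96.]
57 [0.596  0.0485]
    [206.0597 200.8704] [373. 273.]
    [201.4618 197.1965] [342. 248.]
    [200.4084 197.7458] [335. 252.]
    [186.8901 188.3815] [246. 190.]
    [165.8623 174.1642] [107.  96.]
59 [0.5985 0.0469]
    [206.7467 199.7692] [377. 265.]
    [202.1649 196.0719] [347. 241.]
    [200.9044 196.9527] [339. 247.]
    [187.2141 187.8665] [248. 187.]
    [165.8623 174.1642] [107.  96.]
```

Run:
```python
from h import *
go(.5299,-.045,.2577,55.7)
```

```text
from [ 0.5158 -0.0801  0.2794] 57.6 shift [ 0.248 -0.046  0.145] turn 0.0053 rows~ 1.0
```

Request:
arm_command:
  moves:
    - [-0.8, [0.08, -0.015, 0.07], 0.003]
    - [-0.8, [0.17, -0.03, 0.145], 0.005]
    - [-0.8, [0.25, -0.046, 0.145], 0.005]
    - [-0.8, [0.25, -0.046, 0.145], 0.005]
    - [-0.8, [0.25, -0.046, 0.145], 0.005]
    - [-0.8, [0.25, -0.046, 0.145], 0.005]

```text
time: 12.4
tool_pos: [0.5304, -0.0449, 0.2587]
tool_rot: [0.001, 0.884, 0.468, 0.0]
contact_force: [-0.8, 0.4, -0.8]
gripper_width: 0.225
grasp_force: 58.8
```

Run:
```python
from h import *
np.set_printoptions(precision=4,suppress=True)
q,R=pose();print(q,yaw(R),manip.state()['joint_vel'].round(3))
p=grab('wrist','w6.png')
y=np.radians(55.7);d=np.array([np.cos(y),np.sin(y),0]);n=np.array([.5944,.0496,.22])
for nm,dx,dz in(('tip',0,.004),('pivot',2,.056),('bowl',22,-.034),('top',24,.08),('arm',22,.096)):print(nm,proj(p,n+d*dx/1000+[0,0,dz]))
print('ring',proj(p,q+R.apply([.0725,0,.0257])))
im=cv2.imread('pics/w6.png');cv2.imwrite('pics/c6.png',cv2.resize(im[0:210,140:420],(800,600),interpolation=cv2.INTER_CUBIC))
```

```text
[ 0.5304 -0.0449  0.2587] 55.81039396745509 [-0.008 -0.004  0.     0.    -0.002  0.004]
tip [286.628  13.147]
pivot [286.8559 -57.8062]
bowl [286.6417 -12.5371]
top [ 287.4091 -288.3937]
arm [ 287.8057 -423.8301]
ring [287.161  117.1918]
```

View pics/c6.png

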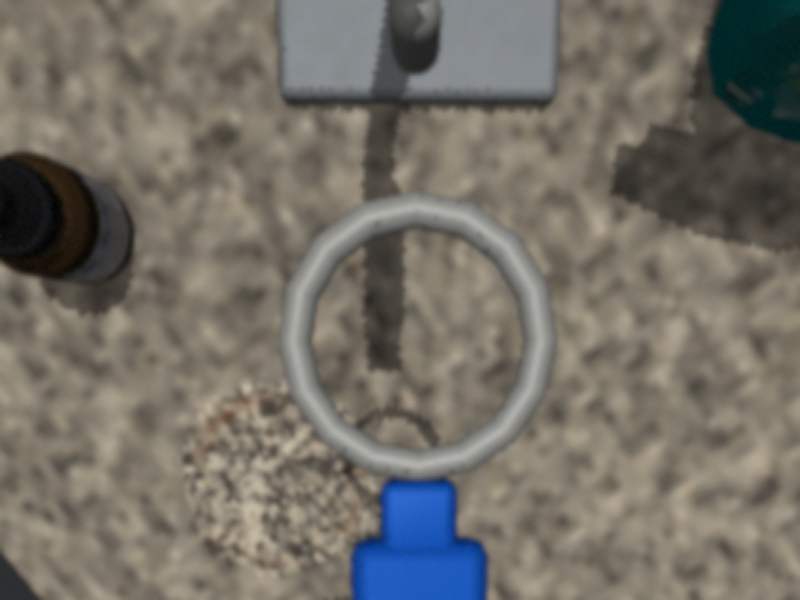

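The wrist crop shows the nose tip at about (415,15), in line with the ring centre (418,337), and the base edge is level, so the yaw is right. The nose is about 44 mm ahead of the ring centre. I'll rise 3 mm, then advance 38 mm through the gate.

Request:
arm_command:
  moves:
    - [-0.8, [0.03, 0, -0.02], 0]
    - [-0.8, [0.07, 0, -0.02], 0]
    - [-0.8, [0.11, 0, -0.02], 0]
    - [-0.8, [0.15, 0, -0.02], 0]
    - [-0.8, [0.19, 0, -0.02], 0]
    - [-0.8, [0.22, 0, -0.02], 0]
    - [-0.8, [0.255, 0, -0.02], 0]
    - [-0.8, [0.255, 0, -0.02], 0]
    - [-0.8, [0.255, 0, -0.02], 0]

```text
time: 13.2
tool_pos: [0.5516, -0.0129, 0.2606]
tool_rot: [0.0, 0.884, 0.468, -0.0]
contact_force: [-1.1, -1.1, -0.0]
gripper_width: 0.221
grasp_force: 58.8
```

Run:
```python
from h import *
np.set_printoptions(precision=4,suppress=True)
q,R=pose();s=manip.state();print(q,yaw(R),'force in tool',R.inv().apply(s['contact_force']),s['ft_torque'])
p=grab('wrist','w7.png')
print('ring',proj(p,q+R.apply([.0725,0,.0257])),'nose',proj(p,(.5944+.0025*.56,.0496+.0025*.83,.224)))
im=cv2.imread('pics/w7.png');sd=grab('side','s7.png');sm=cv2.imread('pics/s7.png')
u,v=proj(sd,q).astype(int);print(u,v)
a=cv2.resize(im[0:210,140:420],(560,420),interpolation=cv2.INTER_CUBIC);b=cv2.resize(sm[v-50:v+55,max(u-30,0):u+30],(240,420),interpolation=cv2.INTER_CUBIC)
cv2.imwrite('pics/c7.png',np.hstack([a,b]))
```

```text
[ 0.5516 -0.0129  0.2606] 55.81043004512697 force in tool [-1.5259 -0.2954  0.0136] [-0.2775  0.2115  0.0038]
ring [287.1233 117.1973] nose [287.7577 103.7988]
237 150
```

Gate force is about 1.5 N as expected, and the nose should lie inside the ring. I'll lower in stages, watching the force.

Request:
arm_command:
  moves:
    - [-0.8, [0, 0, 0.03], 0]
    - [-0.8, [0, 0, 0.06], 0]
    - [-0.8, [0, 0, 0.09], 0]
    - [-0.8, [0, 0, 0.09], 0]

```text
time: 13.63
tool_pos: [0.551, -0.013, 0.2456]
tool_rot: [-0.001, 0.884, 0.468, -0.001]
contact_force: [-1.0, -1.8, 0.2]
gripper_width: 0.222
grasp_force: 58.8
```

Request:
arm_command:
  moves:
    - [-0.8, [0, 0, 0.03], 0]
    - [-0.8, [0, 0, 0.06], 0]
    - [-0.8, [0, 0, 0.085], 0]
    - [-0.8, [0, 0, 0.085], 0]

```text
time: 13.97
tool_pos: [0.5512, -0.0127, 0.2331]
tool_rot: [-0.001, 0.884, 0.468, -0.001]
contact_force: [-0.4, -0.1, -1.3]
gripper_width: 0.224
grasp_force: 58.8
```

The gate force has gone, so the gate has snapped shut above the ring. I'll move down and in along the bowl.

Request:
arm_command:
  moves:
    - [-0.8, [0.015, 0, 0.02], 0]
    - [-0.8, [0.03, 0, 0.04], 0]
    - [-0.8, [0.05, 0, 0.06], 0]
    - [-0.8, [0.05, 0, 0.06], 0]
    - [-0.8, [0.05, 0, 0.06], 0]

```text
time: 14.38
tool_pos: [0.5559, -0.0065, 0.2253]
tool_rot: [-0.0, 0.884, 0.468, -0.0]
contact_force: [-0.1, 0.1, 0.1]
gripper_width: 0.225
grasp_force: 58.8
```

Run:
```python
from h import *
p=grab('wrist','w8.png');q,R=pose();print(q,R.inv().apply(manip.state()['contact_force']))
im=cv2.imread('pics/w8.png')
a=cv2.resize(im[0:210,140:420],(560,420),interpolation=cv2.INTER_CUBIC)
b=cv2.imread('pics/w7.png');b=cv2.resize(b[0:210,180:380],(240,252))
b=np.vstack([b,np.zeros((168,240,3),np.uint8)])
cv2.imwrite('pics/c8.png',np.hstack([a,b]))
```

```text
[ 0.55592159 -0.00667431  0.22553785] [-1.76356200e-01 -2.59757210e-01  1.49076725e-04]
```

View pics/c8.png

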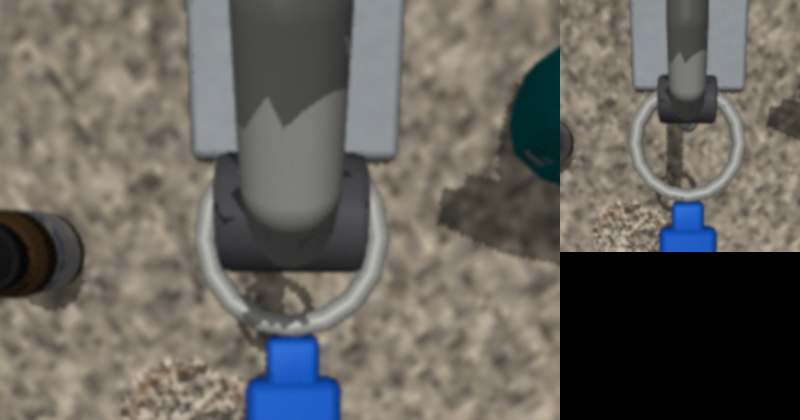

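The hook's pivot hides the nose in this view. The right inset, taken before lowering, shows the nose tip inside the ring. As a gentle test I'll pull back and expect the nose to catch the ring.

Request:
arm_command:
  moves:
    - [-0.8, [-0.04, 0, 0], 0]
    - [-0.8, [-0.08, 0, 0], 0]
    - [-0.8, [-0.1, 0, 0], 0]
    - [-0.8, [-0.115, 0, 0], 0]
    - [-0.8, [-0.115, 0, 0], 0]

```text
time: 14.85
tool_pos: [0.55, -0.0152, 0.2272]
tool_rot: [-0.004, 0.884, 0.468, 0.01]
contact_force: [16.3, 23.2, -4.0]
gripper_width: 0.225
grasp_force: 58.8
```

The ring is caught on the nose at 28 N, so it is hooked. I'll go forward again, lower slightly, release and retreat.

Request:
arm_command:
  moves:
    - [-0.8, [0.05, 0, 0], 0]
    - [-0.8, [0.1, 0, 0.01], 0]
    - [-0.8, [0.125, 0, 0.02], 0]
    - [-0.8, [0.125, 0, 0.025], 0]
    - [-0.8, [0.125, 0, 0.025], 0]

```text
time: 15.27
tool_pos: [0.5563, -0.0059, 0.2212]
tool_rot: [-0.0, 0.884, 0.468, -0.001]
contact_force: [0.1, -0.3, -0.0]
gripper_width: 0.222
grasp_force: 59.5
```

Request:
arm_command:
  moves:
    - [0.1, [0, 0, 0], 0]
    - [0.1, [0, 0, 0], 0]
    - [0.1, [0, 0, 0], 0]
    - [0.1, [0, 0, 0], 0]
    - [0.1, [-0.05, 0, -0.1], 0]
    - [0.1, [-0.2, 0, -0.3], 0]
    - [0.1, [-0.45, 0, -0.4], 0]
    - [0.1, [-0.7, 0, -0.4], 0]
    - [0.1, [-0.9, 0, -0.4], 0]
    - [0.1, [-1.0, 0, -0.4], 0]
    - [0.1, [-1.0, 0, -0.4], 0]

```text
time: 16.18
tool_pos: [0.4711, -0.1318, 0.2823]
tool_rot: [0.001, 0.885, 0.466, -0.0]
contact_force: [-0.0, 0.2, 0.5]
gripper_width: 0.552
grasp_force: 0.0
```

Run:
```python
from h import *
np.set_printoptions(precision=1,suppress=True)
y=np.radians(55.7);d=np.array([np.cos(y),np.sin(y),0]);n=np.array([.5958,.0517,.22])
for c in('top','side'):
  p=grab(c,c+'9.png')
  hsv=cv2.cvtColor(p['frame'],cv2.COLOR_RGB2HSV);m=cv2.inRange(hsv,(105,150,60),(125,255,255))
  N,L,S,Ce=cv2.connectedComponentsWithStats(m)
  print(c,[(S[i][:5].tolist(),Ce[i]) for i in range(1,N) if S[i][4]>8])
  r=n+d*.022+[0,0,-.046]
  print(' pred bow 30..100 below ring',proj(p,r-[0,0,.03]),proj(p,r-[0,0,.1]),'spray',proj(p,(.735,0,.2)))
  print([(np.round(x['extent']).tolist(),round(x['confidence'],2)) for x in manip.search_frame(p,'key_blue')[:3]])
print(pose()[0])
```

```text
top [([57, 196, 2, 7, 9], array([ 57.4, 198.9])), ([501, 274, 4, 7, 19], array([502.6, 277. ]))]
 pred bow 30..100 below ring [202.  199.9] [206.3 203.4] spray [228. 143.]
[([195.0, 203.0, 195.0, 205.0], 0.52)]
side [([93, 65, 9, 11, 51], array([97.4, 70.1])), ([50, 71, 8, 4, 15], array([52.6, 72.1])), ([67, 71, 20, 13, 81], array([77.6, 76.2]))]
 pred bow 30..100 below ring [242.7 180.1] [243.9 204.8] spray [299.4 156.8]
[([237.0, 166.0, 248.0, 215.0], 0.73)]
[ 0.5 -0.1  0.3]
```

Request:
arm_command:
  moves:
    - [0.1, [-0.2, 0.2, -0.2], 0]
    - [0.1, [-0.4, 0.4, -0.3], 0]
    - [0.1, [-0.6, 0.6, -0.3], 0]
    - [0.1, [-0.6, 0.8, -0.3], 0]
    - [0.1, [-0.6, 0.8, -0.3], 0]
    - [0.1, [-0.6, 0.8, -0.3], 0]
    - [0.1, [-0.6, 0.8, -0.3], 0]
    - [0.1, [-0.6, 0.8, -0.3], 0]
    - [0.1, [-0.6, 0.8, -0.3], 0]
    - [0.1, [-0.6, 0.8, -0.3], 0]
    - [0.1, [-0.6, 0.8, -0.3], 0]
    - [0.1, [-0.6, 0.8, -0.3], 0]
    - [0.1, [-0.6, 0.8, -0.3], 0]
    - [0.1, [-0.6, 0.8, -0.3], 0]
    - [0.1, [-0.6, 0.8, -0.3], 0]
    - [0.1, [-0.6, 0.8, -0.3], 0]
    - [0.1, [-0.6, 0.8, -0.3], 0]
    - [0.1, [-0.6, 0.8, -0.3], 0]
    - [0.1, [-0.6, 0.8, -0.3], 0]
    - [0.1, [-0.6, 0.8, -0.3], 0]

```text
time: 18.05
tool_pos: [0.521, -0.2715, 0.3267]
tool_rot: [-0.0, 0.884, 0.468, -0.0]
contact_force: [0.1, -0.4, 0.0]
gripper_width: 0.547
grasp_force: 0.0
```

```bash
cat > chk.py <<'E'
from h import *
np.set_printoptions(precision=1,suppress=True)
y=np.radians(55.7);d=np.array([np.cos(y),np.sin(y),0]);n=np.array([.5958,.0517,.22])
p=grab('side','side_chk.png')
r=n+d*.022+[0,0,-.046]
print('pred ring,bow30,bow100,blade128',[proj(p,r-[0,0,k]) for k in(0,.03,.1,.128)],'hand px',proj(p,pose()[0]))
for o in('key_blue','gate','key_yellow','oil_bottle','stain_bottle','spray_bottle','jar'):print(o,[(np.round(x['extent']).tolist(),round(x['confidence'],2)) for x in manip.search_frame(p,o)[:2]])
f=p['frame'].astype(int);u=f[165:220,225:262]
b=(u[...,2]-np.maximum(u[...,0],u[...,1]))
for i in range(0,55,3): print(165+i,''.join('B' if x>40 else 'b' if x>15 else '.' for x in b[i]))
print(manip.state()['time'],pose()[0])
E
python3 chk.py
```

```text
pred ring,bow30,bow100,blade128 [array([242.2, 169.2]), array([242.7, 180.1]), array([243.9, 204.8]), array([244.4, 214.4])] hand px [291.6 160.6]
key_blue [([235.0, 162.0, 251.0, 215.0], 0.79), ([357.0, 267.0, 386.0, 304.0], 0.69)]
gate []
key_yellow [([318.0, 322.0, 350.0, 341.0], 0.63), ([359.0, 266.0, 386.0, 306.0], 0.39)]
oil_bottle [([245.0, 290.0, 261.0, 315.0], 0.69)]
stain_bottle [([187.0, 206.0, 202.0, 242.0], 0.9)]
spray_bottle [([283.0, 140.0, 326.0, 233.0], 0.93)]
jar [([357.0, 267.0, 388.0, 305.0], 0.78), ([315.0, 325.0, 351.0, 342.0], 0.58)]
165 .....................................
168 .....................................
171 .....................................
174 .....................................
177 .................bbBbb...............
180 ................bbBBBbb..............
183 ...............bBBBBBbb..............
186 ...............bbbbbbb...............
189 ..............bb.....................
192 ..............b......................
195 ..............b......................
198 .............bb......................
201 .............bbbbbbbb................
204 .....................................
207 .....................................
210 .....................................
213 .....................................
216 .....................................
219 .....................................
18.45 [ 0.5 -0.3  0.3]
```

The key hangs where predicted and is still swinging slightly; everything else is in place. I'll let it settle.

Request:
arm_command:
  moves:
    - [0.1, [0, 0, 0], 0]
    - [0.1, [0, 0, 0], 0]
    - [0.1, [0, 0, 0], 0]
    - [0.1, [0, 0, 0], 0]
    - [0.1, [0, 0, 0], 0]
    - [0.1, [0, 0, 0], 0]
    - [0.1, [0, 0, 0], 0]
    - [0.1, [0, 0, 0], 0]
    - [0.1, [0, 0, 0], 0]
    - [0.1, [0, 0, 0], 0]
    - [0.1, [0, 0, 0], 0]
    - [0.1, [0, 0, 0], 0]
    - [0.1, [0, 0, 0], 0]
    - [0.1, [0, 0, 0], 0]
    - [0.1, [0, 0, 0], 0]
    - [0.1, [0, 0, 0], 0]
    - [0.1, [0, 0, 0], 0]
    - [0.1, [0, 0, 0], 0]
    - [0.1, [0, 0, 0], 0]
    - [0.1, [0, 0, 0], 0]

```text
time: 20.12
tool_pos: [0.5209, -0.2715, 0.3268]
tool_rot: [-0.0, 0.884, 0.468, -0.0]
contact_force: [-0.4, 0.3, 0.0]
gripper_width: 0.55
grasp_force: 0.0
```

Request:
arm_command:
  moves:
    - [0.1, [0, 0, 0], 0]
    - [0.1, [0, 0, 0], 0]
    - [0.1, [0, 0, 0], 0]
    - [0.1, [0, 0, 0], 0]
    - [0.1, [0, 0, 0], 0]
    - [0.1, [0, 0, 0], 0]
    - [0.1, [0, 0, 0], 0]
    - [0.1, [0, 0, 0], 0]
    - [0.1, [0, 0, 0], 0]
    - [0.1, [0, 0, 0], 0]
    - [0.1, [0, 0, 0], 0]
    - [0.1, [0, 0, 0], 0]
    - [0.1, [0, 0, 0], 0]
    - [0.1, [0, 0, 0], 0]
    - [0.1, [0, 0, 0], 0]
    - [0.1, [0, 0, 0], 0]
    - [0.1, [0, 0, 0], 0]
    - [0.1, [0, 0, 0], 0]
    - [0.1, [0, 0, 0], 0]
    - [0.1, [0, 0, 0], 0]

```text
time: 21.78
tool_pos: [0.521, -0.2715, 0.3268]
tool_rot: [-0.0, 0.884, 0.468, -0.0]
contact_force: [0.8, 0.1, 1.0]
gripper_width: 0.553
grasp_force: 0.0
```

Run:
```python
from h import *
for k in range(6):
  p=grab('side');u=p['frame'].astype(int)[165:220,225:262];b=u[...,2]-np.maximum(u[...,0],u[...,1])>15
  r=np.where(b); print(r[0].min()+165,r[0].max()+165,[np.where(b[i])[0].mean()+225 for i in(15,18,36)],manip.state()['time'])
```

```text
176 203 [np.float64(244.0), np.float64(243.5), np.float64(241.5)] 21.8333
176 203 [np.float64(244.0), np.float64(243.5), np.float64(241.5)] 21.8833
176 203 [np.float64(244.0), np.float64(243.5), np.float64(241.5)] 21.9333
176 203 [np.float64(244.0), np.float64(243.5), np.float64(241.5)] 21.9833
176 203 [np.float64(244.0), np.float64(243.5), np.float64(241.5)] 22.0333
176 203 [np.float64(244.0), np.float64(243.5), np.float64(241.5)] 22.0833
```

The key is at rest and hangs with a slight lean in the side view. Before handing in, I'll check its depth from a second viewpoint.

Run:
```python
from h import *
go(.501,-.0252,.33,55.7)
```

```text
from [ 0.521  -0.2715  0.3268] 55.78 shift [ 1.283 -1.034 -0.021] turn 0.0002 rows~ 5.9
```

Request:
arm_command:
  moves:
    - [0.1, [0.2, -0.17, 0], 0]
    - [0.1, [0.4, -0.34, 0], 0]
    - [0.1, [0.6, -0.5, 0], 0]
    - [0.1, [0.8, -0.7, 0], 0]
    - [0.1, [0.9, -0.9, 0], 0]
    - [0.1, [0.9, -1.0, 0], 0]
    - [0.1, [0.9, -1.0, 0], 0]

```text
time: 22.67
tool_pos: [0.4716, -0.0733, 0.3273]
tool_rot: [0.0, 0.883, 0.469, 0.0]
contact_force: [0.1, -1.2, 0.3]
gripper_width: 0.546
grasp_force: 0.0
```

Request:
arm_command:
  moves:
    - [0.1, [0.15, -0.02, -0.02], 0]
    - [0.1, [0.3, -0.03, -0.02], 0]
    - [0.1, [0.38, -0.03, -0.02], 0]
    - [0.1, [0.38, -0.03, -0.02], 0]
    - [0.1, [0.38, -0.03, -0.02], 0]
    - [0.1, [0.38, -0.03, -0.02], 0]

```text
time: 23.17
tool_pos: [0.5011, -0.0267, 0.3295]
tool_rot: [0.0, 0.884, 0.468, -0.0]
contact_force: [0.4, -0.7, -1.2]
gripper_width: 0.549
grasp_force: 0.0
```

Run:
```python
from h import *
np.set_printoptions(precision=1,suppress=True)
y=np.radians(55.7);d=np.array([np.cos(y),np.sin(y),0]);n=np.array([.5958,.0517,.22])
p=grab('wrist','w10.png');print(pose()[0],manip.state()['time'])
r=n+d*.022+[0,0,-.046]
print('pred ring,bow30,bow100,tip',[proj(p,r-[0,0,k]) for k in(0,.03,.1,.128)])
print([(np.round(x['extent']).tolist(),round(x['confidence'],2)) for x in manip.search_frame(p,'key_blue')[:2]])
f=p['frame'].astype(int);b=f[...,2]-np.maximum(f[...,0],f[...,1])>25
N,L,S,C=cv2.connectedComponentsWithStats(b.astype(np.uint8))
for i in range(1,N):
  if S[i][4]>15: print(S[i],C[i])
i=1+np.argmax(S[1:,4]);x0,y0,w,h,_=S[i]
for v in range(max(y0-4,0),y0+h+3,3): print(v,x0-8,''.join('B' if t else '.' for t in b[v,x0-8:x0+w+8]))
```

```text
[ 0.5 -0.   0.3] 23.2167
pred ring,bow30,bow100,tip [array([332.2,  23.7]), array([327.4,  33.6]), array([319.3,  50.2]), array([316.9,  55.1])]
[([296.0, 0.0, 344.0, 51.0], 0.87)]
[301  24  27  25 254] [313.6  33.3]
20 293 ...........................................
23 293 ...........................................
26 293 ....................BBBBBBBBBBBBBB.........
29 293 ..................BBBBBBBBBBBBBBBB.........
32 293 ................BBBBBBBBBBBBBBBB.B.........
35 293 .............BBBBBBBBB.....................
38 293 ............BBBBBBB........................
41 293 ..........BBBBBBB..........................
44 293 ........BBBBBB.............................
47 293 ........BBBB...............................
50 293 ...........................................
```

Run:
```python
from h import *
np.set_printoptions(precision=1,suppress=True)
y=np.radians(55.7);d=np.array([np.cos(y),np.sin(y),0]);e=np.array([-d[1],d[0],0]);n=np.array([.5958,.0517,.22])
w=grab('wrist');s=grab('side')
f=s['frame'].astype(int)[165:222,225:262];b=f[...,2]-np.maximum(f[...,0],f[...,1])
for i in range(8,45): print(165+i,''.join('B' if t>40 else 'b' if t>15 else '.' for t in b[i]))
for nm,a,c in(('top',(321,27),(244.3,179)),('bottom',(310,48),(241.8,203.5))):
  X=tri([w,s],[a,c]);v=X-n;print(nm,'stand mm',np.array([v@d,v@e,v[2]])*1000,'reproj',proj(w,X),proj(s,X))
```

```text
173 .....................................
174 .....................................
175 .....................................
176 ..................bbb................
177 .................bbbbb...............
178 .................bbBbb...............
179 .................bbBbb...............
180 ................bbBBbbb..............
181 ...............bbBBBBbb..............
182 ...............bbBBBBbb..............
183 ...............bbBBBbbb..............
184 ...............bbBbbbbb..............
185 ...............bbbbbbbb..............
186 ...............bbbbbbb...............
187 ..............bb.....b...............
188 ..............bb.....................
189 ..............b......................
190 ..............b......................
191 ..............b......................
192 ..............b......................
193 ..............b......................
194 ..............b......................
195 ..............b......................
196 ..............b......................
197 ..............b......................
198 .............bb......................
199 .............bb......................
200 .............bb......................
201 .............bbbbbbbb................
202 .............bbbbbbbb................
203 ..............bbbbbb.................
204 .....................................
205 .....................................
206 .....................................
207 .....................................
208 .....................................
209 .....................................
top stand mm [ 27.8   0.9 -76.4] reproj [326.5  26. ] [242.5 179.3]
bottom stand mm [  23.9    7.7 -143.5] reproj [312.1  47.6] [240.9 203.6]
```

Triangulation puts the bow from 76 mm to 143 mm below the nose at x of about 25 mm, so the ring lies on the bottom bar with only a slight lean. The robot is clear, so I'm handing in.

```bash
python3 -c "
from plant import manip
print(manip.job_done())"
```

```text
the job is handed in; nothing more can be done
None
```

The blue key hangs at rest from the bottom of the snap hook, leaning about 6°; the vanished gate force and a pull-back test show the gate shut behind the ring, and the side camera shows the yellow key, bottles and jar undisturbed; handed in at about 23 s.

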